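# Press a glued keepsake in the counter's ratchet clamp and keep the squeeze

## Task

A freshly glued keepsake (wooden block with a white tile) stands in the blue ratchet clamp on the gift counter: turn the red lock knob clockwise until it clicks past its detent, then pump the orange trigger towards the black handle, letting it spring back between strokes, until the orange jaw pad presses the keepsake squarely against the blue fence. Finish while still holding the trigger squeezed, gently, with the pad's yellow spring stem pushed in by about a third of its length: clearly less cannot set the glue, and much beyond half cracks the tile. Move the jaw only by the trigger, do not touch the keepsake or the jaw's bar and pad, and leave everything else on the counter where it is.

Things in the scene. Friction and masses are not known exactly. Their poses are not given: they have to be found in the camera images.
- clamp: Ratchet bar clamp, fixed, on a 375 x 120 x 12 mm plywood base. Origin: on the counter surface, on the bar's centre line under trigger and handle; base x -170..+205, y +-60 mm. Own +x: along the bar, the way the jaw advances, to the fence; z up. Blue housing x -155..+30, y +-23, top at z 75 (82 under the knob). Fixed black handle: upright post, x +10..+22, y +-13, z 75..139 mm.
- trigger: Orange trigger: upright post, at rest x -30..-18, y +-13, z 75..139 mm in the clamp's frame; slides straight along +x towards the black handle. Origin and axes are the clamp's at rest, moving with it. Squeeze it with the handle (52 mm over both at rest, 34 fully pulled) or push it from behind; above z 90 mm the space behind is free back to x -80.
- trigger_grip (a point): Point in the middle of the orange trigger post, 112 mm above the counter; moves with it. Pulling needs the pad's force plus about 6 N; a light spring (2 to 3 N) returns it. Its pawl moves the bar 1:1 and slips back over teeth of 5 mm pitch: up to 5 mm of each pull is lost before the bar moves.
- handle_grip (a point): Point in the middle of the black handle post, 112 mm above the counter, at x +16 mm of the clamp; fixed.
- trigger_pull (a joint): Travel of the trigger in m: 0 at rest (sprung out), 0.018 fully pulled. While the knob is locked a lug stops it at about 0.001.
- knob: Red lock knob on the housing behind the trigger, vertical axis at x -105 mm of the clamp: black disc of 48 mm diameter (top at z 88) with a red grip bar 42 x 10 mm, z 88..116 mm. Origin on the axis at counter height; own x along the grip bar; axes as the clamp's at knob_turn 0.
- knob_grip (a point): Point on the knob's axis, in the grip bar, 108 mm above the counter.
- knob_turn (a joint): Angle of the lock knob in rad, growing clockwise seen from above: starts at 0 to 0.25 (locked); detent bump between 0.4 and 1.0 (0.15 N m to pass), unlocked above 1.05, end stop 1.4. Unlocked it frees the trigger and stays.
- bar_travel (a joint): Advance of the toothed bar with collar and jaw pad along the clamp's +x in m, 0 to 0.075; starts anywhere from 0 to 0.02. A brake of about 3 N holds it where it is left, so a real squeeze lasts only while the trigger is held.
- pad: Orange jaw pad at the bar's front, 8 x 50 x 40 mm (x, y, z), z 22..62 mm, on a yellow spring stem 12 mm thick; 18 mm of stem shows between pad and dark collar when unloaded. Origin: centre of the face that meets the tile; axes as the clamp's. Unloaded, the face is at x = 78 mm + bar_travel in the clamp's frame.
- stem_press (a joint): How far the pad's yellow stem is pushed in, m: 0 unloaded, 0.018 bottomed. Spring: pressing force = 2 N + 1500 N/m x this value (6 mm = 11 N).
- fence: The fixed blue fence, 20 x 110 x 75 mm, on the clamp base. Origin: middle of the lower edge of its face towards the jaw, at x +170 mm, z +12 mm of the clamp; x as the clamp's.
- keepsake: Loose glued keepsake, 0.14 to 0.28 kg, 45 x 90 x 70 mm (x, y, z): wooden block with a 7 mm white tile on its jaw side. Stands on the clamp base between pad and fence, 4 to 9 mm off the fence, skewed up to 0.06 rad; the jaw slides it home. Origin: centre of the underside; tile face at its x -22.5 mm, fence side at +22.5.
- mug: White mug, 80 mm wide, 90 high; bystander near the clamp. Origin: centre of the underside.
- glue_bottle: White glue bottle, 44 mm wide, 110 high; bystander near the clamp. Origin: centre of the underside.
- gnome: Yellow gnome figurine, 56 mm wide, 100 high; bystander near the clamp. Origin: centre of the underside.
- candle: Amber candle jar, 72 mm wide, 80 high; bystander. Origin: centre of the underside.
- gift_box: Red gift box 120 x 90 x 60 mm; bystander. Origin: centre of the underside.
- trinket_bowl: Blue bowl, 110 mm wide, 45 high; bystander. Origin: centre of the underside.
- brush: Glue brush lying on the counter; bystander.
- jaw: The steel toothed bar (12 x 10 mm, z 37..47, from x -161 to +40 mm at bar_travel 0) with its dark collar (x +40..+52) and all it carries (stem and pad). Origin = clamp origin at bar_travel 0, axes as the clamp's.
Things that resemble listed ones, but are neither listed nor needed, are in the scene too. There is more than one size of the keepsake; the one meant has the size given above.

How it is judged (in metres and radians):
On the way, in this order (a step that is already met when the one before it is completed fails the run):
1. the lock knob has clicked past its detent (value of joint knob_turn above 1.05 rad), for 0.1 s.
2. the jaw pad touches the keepsake (contact force between pad and keepsake above 0.5 N), for 0.1 s.
At the end, for the whole second after the job is handed in: Held at the end: knob past its detent (over 1.05 rad), fingers pushing the trigger (over 4 N), pad pressing the keepsake with 6 to 18 N (stem in 2.7 to 10.7 mm), keepsake at rest, upright and square (0.04 rad), pressed on the fence (over 4 N) (value of joint knob_turn above 1.05 rad and contact force between pad and keepsake between 6 and 18 N and contact force between fence and keepsake above 4 N and contact force between the fingers and trigger above 4 N and angle between the x axis of keepsake and the x axis of fence, either way round below 0.04 rad and angle between keepsake's own z axis and vertical below 0.05 rad and linear speed of keepsake below 0.01 m/s); the arm keeps its last pose, push and grip.
It fails at once if the tile cracks: the pad presses it with more than 22 N (contact force between pad and keepsake above 22 N).
It fails at once if the robot touches the keepsake (contact force between any of the fingers, the arm and keepsake above 1 N).
It fails at once if the robot pushes the jaw's bar or pad itself (contact force between any of the fingers, the arm and pad above 2 N or contact force between any of the fingers, the arm and jaw above 2 N).
It fails at once if a bystander is moved by more than 2 cm (distance of any of mug, glue_bottle, gnome, candle, gift_box, trinket_bowl, brush from where it was at the start of the episode above 0.02 m).
It also fails if it takes over 67 s, if anything falls off the work surface, if the arm or the gripper's body presses on something with over 40 N, if the wrist force passes 120 N, or if a joint passes its speed limit or range.

## Robot

A 6-joint arm with a two-finger parallel gripper is mounted at the origin on the work surface. World frame = base frame: x ahead of the robot, y to its left, z up, the work surface at z = 0. Lengths are in m, angles in degrees, forces in N, time in s.
With the tool pointing down it reaches from about 0.375 to 0.9 m from the base axis. Payload 3.1 kg.
Tool frame: the origin (TCP) lies at the very end of the fingers, on their centre line; the grasp point (between the pads) lies 19 mm behind it (bot.grip_point_offset is the distance from the TCP to the grasp point, in m); z points along the fingers, y is the line along which they close (so a half turn about z gives the same grasp; the last joint's range is limited). The gripper opens to 85 mm and grips with 20 to 120 N. Pads are 22 mm wide; open, the fingers measure 114 mm over their backs; the gripper's body (76 mm by 85 mm) begins 54 mm behind the grasp point. The pads swing forward as they close: fully open they stand 13 mm farther back than shut.
Start: joints at [-80.128, 30.224, 82.088, -0, 67.689, -10.227], TCP at [0.215, -0.587, 0.231] pointing down, gripper open.
Joint ranges: [-176.69, 176.69], [-43.24, 126.21], [12.49, 139.97], [-82, 262], [0, 151.66], [-163.58, 163.58]. Speed limits (degrees/s): [159.86, 159.86, 180, 180, 180, 180].

## Interface

Orientations are given as [roll, pitch, yaw] about the fixed x, y, z axes, in that order (R = Rz(yaw) Ry(pitch) Rx(roll)).
In Python, from cell import bot, optics gives the robot as it stands. The module is installed in compiled form; this text tells all that it offers.
- The arm moves only by the shell command python3 -m pendant 'ROWS' [FORCE]. ROWS is JSON, one flat list of numbers, 7 for each row, row after row: the shift along the tool's x, y, z in mm, then the turn, a rotation vector about the tool's x, y, z in rad, then the closure, from 0 (fully open) to 1 (shut). In form: [tx, ty, tz, wx, wy, wz, gripper, tx, ty, tz, wx, wy, wz, gripper, ...]. A call has 1 to 5 rows; each row is the pose to reach, as a shift and turn from the pose commanded when the call began, along the tool's axes at that moment; what a row does not reach only later rows make up. A row lasts 1/8 s, in which the tool goes at most 62.5 mm and 10.7 degrees, less where a joint would pass 70% of its speed; a pose out of reach is approached as far as the arm can. A call with a gripper value outside its range is refused whole. The fingers move at their own pace and stop on an object; FORCE is the grip in N (left out, the last holds). Time passes only in rows, so rows that repeat a pose let the fingers close. It gives the time, the measured TCP pose, the force, the opening and the grip force at its end, in the units of the state.
- bot.state(): the state, without advancing time (a new reading comes with each control period).
- optics.grab_frame(name): name is "scene" or "top" or "wrist"; returns a dict with "image" (480x640x3 uint8, red, green, blue), "depth" (480x640 float32, m along the optical axis (not along the pixel's ray), 0 where there is no reading), "fov_y" (degrees; the focal length in pixels is half the picture's height over the tangent of half this angle, whatever the lens; pixels are square), "cx", "cy" (the principal point, pixels), "eye" and "attitude" of the camera in the world. Camera axes: x right, y down, z forward; pixel columns grow to the right and rows downward; lengths in m; the calibration is good to about 2 mm. A picture is of the moment at which its call begins.
- bot.close_job(): hands the job in; it is judged then, once.
The state is a dict: "time": time; "qpos": joint angles; "dq": joint speeds; "joint_efforts": joint torques, N m; "eef_pos": TCP position; "tcp_rot": TCP orientation; "wrist_force": force on the tool from outside, world axes, zero at the start; "ft_torque": the same for the moment, N m; "gripper_width": finger opening in m; "finger_force": force on a finger pad.
Only numpy, scipy, OpenCV 4.12 (cv2) and the standard library are available. Lean on these libraries where they do the work, as an engineer would, in place of code of your own. Each camera call takes 0.05 s, during which the arm holds its last target. There are 200 camera calls.

## Working session

There is one attempt and no reset: what is moved stays moved. The work goes in short steps, Python scripts to look and compute and a shell command to move; the robot and the scene stay as the last step left them, time stands still between calls to the robot, and variables do not carry over. Pictures are saved under pics/ and viewed, at most 10 in all, crops included, and the job is handed in when it is done.

```bash
mkdir -p pics
cat > h.py <<'E'
import numpy as np,cv2
from cell import bot,optics
from scipy.spatial.transform import Rotation as R
def grab(n,save=None):
    f=optics.grab_frame(n)
    if save: cv2.imwrite(save,f["image"][:,:,::-1])
    np.savez('/tmp/%s.npz'%n,**{k:f[k] for k in f})
    return f
def rot(a):
    a=np.array(a,float)
    if a.shape==(3,3): return a
    if a.size==4: return R.from_quat(a).as_matrix()
    return R.from_euler('xyz',a,degrees=True).as_matrix()
def cloud(f):
    d=f["depth"];F=240/np.tan(np.radians(float(f["fov_y"]))/2)
    v,u=np.mgrid[:480,:640]
    p=np.stack([(u-f["cx"])/F*d,(v-f["cy"])/F*d,d],-1)
    return p@rot(f["attitude"]).T+np.array(f["eye"])
E
python3 - <<'E'
from h import *
print(bot.state())
for n in("top","scene"):
    f=grab(n,f"pics/{n}0.png");print(n,f["eye"],f["attitude"],f["fov_y"],f["cx"],f["cy"])
E
```

```text
{'time': 0.0, 'qpos': array([-8.01273973e+01,  3.02784818e+01,  8.21582907e+01,  5.92801913e-04,
        6.76877570e+01, -1.02265342e+01]), 'dq': array([ 0.06430588, -0.04674324,  0.01849067, -0.02861076, -0.0147033 ,
       -0.05056894]), 'joint_efforts': array([-8.32644673e-04, -4.42354345e+01, -1.78025436e+01, -1.35716355e-04,
        8.27031385e-03,  2.41525430e-05]), 'eef_pos': array([ 0.21469046, -0.58619803,  0.23032823]), 'tcp_rot': array([-1.79877546e+02, -2.26482439e-02,  2.00988870e+01]), 'wrist_force': array([-0.30382066, -0.19284132,  0.73945553]), 'ft_torque': array([-0.00110914, -0.00318714, -0.00246746]), 'finger_force': 0.0, 'gripper_width': 0.08519022117452339}
top [ 0.45637072 -0.00760598  1.52078184] [-176.34001558    0.28170653  -90.69722247] 44.804292303593435 310.7115054839487 236.6610316789532
scene [1.26281946 0.35389825 0.99928686] [-137.73708934    0.77318784  113.99400427] 50.278230973487766 321.1297855248264 241.6154908652089
```

View pics/top0.png

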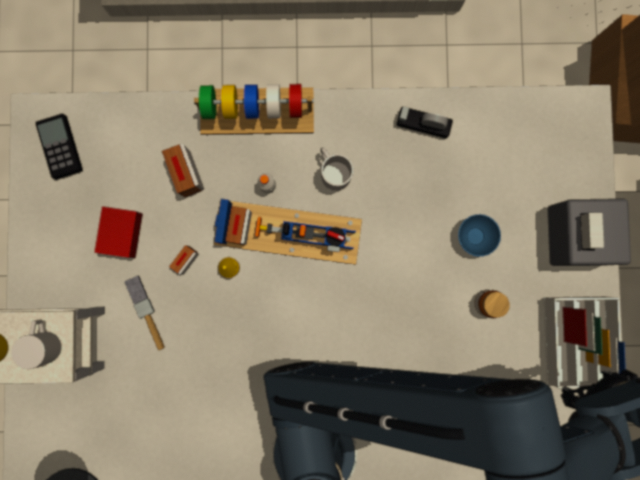

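View pics/scene0.png

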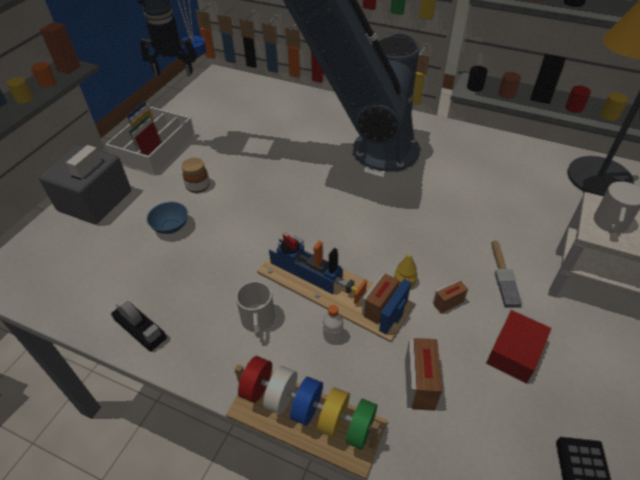

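The top view shows the clamp with its fence at (222,222) and red knob at (335,236). The mug is at (335,172), the glue bottle at (265,184) and the gnome at (228,268). Next I'll enlarge the clamp.

Run:
```python
from h import *
f=dict(np.load('/tmp/top.npz'));P=cloud(f)
im=f["image"][190:275,205:370,::-1]
cv2.imwrite('pics/c1.png',cv2.resize(im,None,fx=4.8,fy=4.8,interpolation=cv2.INTER_CUBIC))
hsv=cv2.cvtColor(f["image"],cv2.COLOR_RGB2HSV)
sub=np.zeros((480,640),bool);sub[190:275,205:370]=1
z=P[...,2]
H,S,V=[hsv[...,i].astype(int) for i in range(3)]
def rep(n,m):
    m=m&sub; q=P[m]; print(n,m.sum(),q.mean(0).round(4),q.min(0).round(3),q.max(0).round(3)); return q
rep('red top',((H<6)|(H>174))&(S>150)&(z>.1))
rep('orange hi',(H>5)&(H<18)&(S>150)&(z>.12))
rep('dark hi',(V<70)&(z>.12))
q=rep('fence',(H>100)&(H<125)&(S>120)&(z>.07)&(np.arange(640)<235)[None])
c=cv2.minAreaRect((q[:,:2]*1000).astype(np.float32));print(c)
m=sub&(z>.006)&(z<.02)
q=P[m];print(cv2.minAreaRect((q[:,:2]*1000).astype(np.float32)),m.sum())
m=sub&(z>.065)&(z<.1);q=rep('keep',m&(np.arange(640)>232)[None]&(np.arange(640)<254)[None]);print(cv2.minAreaRect((q[:,:2]*1000).astype(np.float32)))
print(P[300,400],P[215,240])
```

```text
red top 52 [ 0.5516 -0.055   0.1136] [ 0.541 -0.071  0.102] [ 0.56  -0.041  0.124]
orange hi 62 [0.5472 0.0156 0.3157] [ 0.456 -0.008  0.12 ] [0.573 0.026 1.521]
dark hi 68 [0.5587 0.0538 0.237 ] [ 0.456 -0.008  0.123] [0.579 0.067 1.521]
fence 352 [0.5897 0.2183 0.0883] [ 0.456 -0.008  0.07 ] [0.642 0.235 1.521]
((516.2828369140625, 133.30299377441406), (291.6200866699219, 93.47156524658203), 49.193660736083984)
((568.8617553710938, 59.67890930175781), (424.0189514160156, 215.03366088867188), 89.83191680908203) 3675
keep 511 [0.5829 0.1747 0.0797] [0.466 0.152 0.066] [0.628 0.193 0.089]
((546.5465698242188, 172.85537719726562), (39.432594299316406, 161.6790313720703), 89.01142120361328)
[ 0.38614856 -0.23073528  0.00320528] [0.60551    0.17443803 0.07298234]
```

View pics/c1.png

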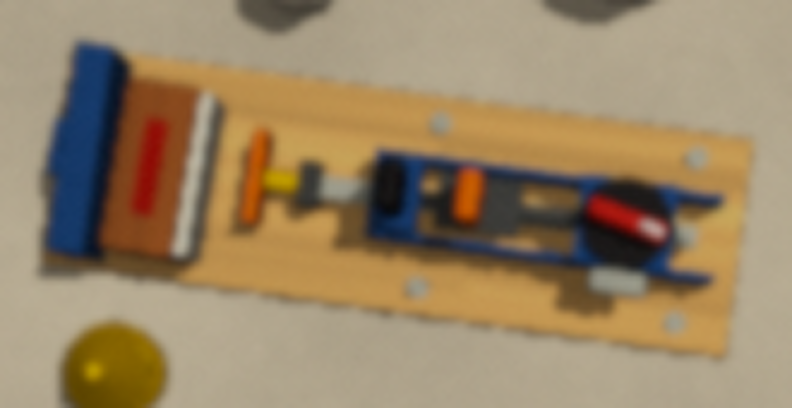

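The crop shows the handle top at (391,180), the trigger at (468,190), the knob bar from (592,204) to (662,232), and base corners at (752,140) and (725,355).

```bash
cat >> h.py <<'E'
def ray(f,u,v,z):
    F=240/np.tan(np.radians(float(f["fov_y"]))/2)
    d=rot(f["attitude"])@np.array([(u-f["cx"])/F,(v-f["cy"])/F,1]);e=np.array(f["eye"])
    return e+d*(z-e[2])/d[2]
E
python3 - <<'E'
from h import *
f=dict(np.load('/tmp/top.npz'))
pts=dict(handle=(391,176,.139),trig=(468,184,.139),knob=(626,217,.116),kb1=(592,204,.116),kb2=(662,232,.116),BRt=(752,140,.012),BRb=(725,355,.012),F1=(128,62,.087),F2=(100,253,.087),padT=(264,130,.062),padB=(248,222,.062))
W={}
for k,(x,y,z) in pts.items():
    W[k]=ray(f,205+(x+.5)/4.8-.5,190+(y+.5)/4.8-.5,z);print(k,W[k].round(4))
P=cloud(f)
# fit clamp pose with model points
mod=dict(handle=(16,0),trig=(-24,0),knob=(-105,0),BRt=(-170,-60),BRb=(-170,60),F1=(170,-55),F2=(170,55))
from scipy.optimize import least_squares
def res(p,s=1):
    c,q=np.cos(p[2]),np.sin(p[2]);o=[]
    for k,(a,b) in mod.items():
        b=b*s; o+=[p[0]+c*a-q*b-W[k][0]*1000,p[1]+q*a+c*b-W[k][1]*1000]
    return np.array(o)
for s in(1,-1):
    r=least_squares(res,[550,30,1.5],args=(s,));print(s,r.x[:2],np.degrees(r.x[2]),r.fun.reshape(-1,2).round(1).tolist())
d=W['kb2']-W['kb1'];print('bar yaw',np.degrees(np.arctan2(d[1],d[0])))
E
```

```text
handle [0.5704 0.0565 0.139 ]
trig [0.5659 0.0183 0.139 ]
knob [ 0.5501 -0.0606  0.116 ]
kb1 [ 0.5568 -0.0436  0.116 ]
kb2 [ 0.5423 -0.0786  0.116 ]
BRt [ 0.5979 -0.1334  0.012 ]
BRb [ 0.4818 -0.1168  0.012 ]
F1 [0.6354 0.1942 0.087 ]
F2 [0.5368 0.2089 0.087 ]
padT [0.6017 0.1265 0.062 ]
padB [0.5535 0.1352 0.062 ]
1 [564.87593782  39.85934192] 81.91102215589406 [[-3.2, -0.8], [-4.4, -2.2], [0.0, -3.5], [2.4, -3.5], [-0.2, -3.2], [7.8, 6.2], [-2.5, 7.0]]
-1 [564.86244012  39.86125444] 81.95940801978233 [[-3.3, -0.8], [-4.4, -2.3], [0.1, -3.5], [-116.3, 13.3], [118.7, -20.1], [-101.2, 21.7], [106.3, -8.4]]
bar yaw -112.58398379053601
```

```bash
python3 -m pendant '[50,-38,-10,0,0,0,0, 100,-75,-20,0,0,0,0, 150,-113,-30,0,0,0,0, 200,-150,-35,0,0,0,0, 248,-188,-35,0,0,0,0]'; python3 -m pendant '[50,-38,-10,0,0,0,0, 100,-75,-20,0,0,0,0, 150,-113,-30,0,0,0,0, 200,-150,-35,0,0,0,0, 248,-188,-35,0,0,0,0]';  python3 -m pendant '[0,0,0,0,0,-0.17,0, 0,0,0,0,0,-0.34,0, 0,0,0,0,0,-0.51,0, 0,0,0,0,0,-0.68,0, 0,0,0,0,0,-0.826,0]'
python3 - <<'E'
from h import *
f=grab("wrist","pics/w0.png");print(f["eye"],f["attitude"],f["fov_y"],f["cx"],f["cy"],bot.state()["eef_pos"],bot.state()["tcp_rot"])
E
```

```text
time: 0.72
eef_pos: [0.3834, -0.3247, 0.2666]
tcp_rot: [179.9, -0.0, 20.1]
wrist_force: [1.7, -0.6, -0.4]
gripper_width: 0.0856
finger_force: 0.0
time: 1.35
eef_pos: [0.5511, -0.0638, 0.3016]
tcp_rot: [180.0, -0.0, 20.1]
wrist_force: [-0.6, -0.5, 0.3]
gripper_width: 0.0857
finger_force: 0.0
time: 1.98
eef_pos: [0.5497, -0.0654, 0.3008]
tcp_rot: [-179.9, 0.0, 67.7]
wrist_force: [-0.2, 0.1, -0.6]
gripper_width: 0.0854
finger_force: 0.0
[0.5804312  0.010554   0.44277791] [ 1.61219312e+02  7.53741275e-02 -2.23510169e+01] 67.13084640953004 325.0264078201727 241.90525762287655 [ 0.5496491  -0.06535174  0.30079427] [-1.79928867e+02  3.33307045e-03  6.78793058e+01]
```

View pics/w0.png

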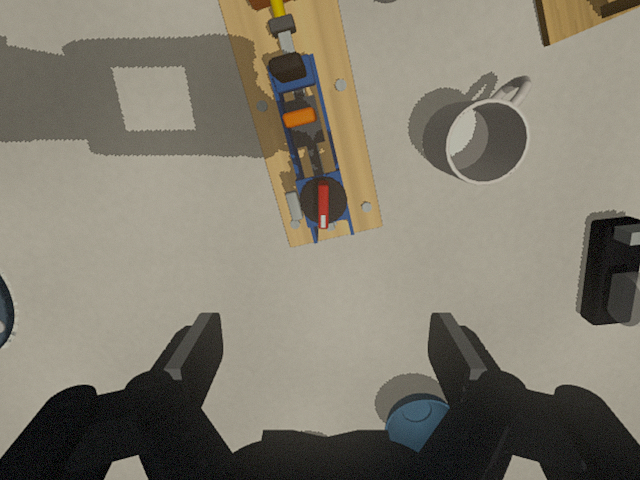

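The wrist view shows the knob bar vertical at (323,182–228), the trigger top at (299,116), the handle top at (288,65), and base corners at (292,246) and (382,226). I'll refine these by fitting the clamp pose.

Run:
```python
from h import *
f=dict(np.load('/tmp/wrist.npz'));P=cloud(f);z=P[...,2]
im=f["image"];hsv=cv2.cvtColor(im,cv2.COLOR_RGB2HSV);H,S,V=[hsv[...,i].astype(int) for i in range(3)]
sub=np.zeros((480,640),bool);sub[30:260,200:400]=1
def rep(n,m):
    q=P[m&sub];r=cv2.minAreaRect((q[:,:2]*1000).astype(np.float32))
    print(n,len(q),'med z',np.median(q[:,2]).round(4),'rect',np.round(r[0],1),np.round(r[1],1),round(r[2],1),'c',q.mean(0).round(4));return np.array(r[0])
sub2=(z<.3)
k=rep('bar',(z>.109)&(z<.122)&(np.arange(480)>150)[:,None]&sub2)
t=rep('trig',(z>.13)&(z<.146)&(H<25)&(S>120)&(V>90))
h=rep('hand',(z>.13)&(z<.146)&(V<80)&(np.arange(480)<95)[:,None])
base=rep('base',(z>.006)&(z<.018))
rep('disc',(z>.083)&(z<.094))
rep('housing',(z>.068)&(z<.078))
rep('silver',(S<50)&(V>90)&(z>.03)&(np.arange(480)>180)[:,None]&(np.arange(640)<302)[None])
c=[ray(f,292,246,.012),ray(f,382,226,.012)];print(c, np.degrees(np.arctan2(*(c[1]-c[0])[[0,1]]*np.array([1,-1]))))
for a,b in((k,t),(k,h)): d=b-a;print(np.linalg.norm(d),np.degrees(np.arctan2(d[1],d[0])))
print('knob ray',ray(f,323,205,.116),ray(f,323,183,.116),ray(f,323,228,.116))
cv2.imwrite('pics/c2.png',cv2.resize(im[0:250,230:390,::-1],None,fx=2.4,fy=2.4,interpolation=cv2.INTER_CUBIC))
```

```text
bar 480 med z 0.115 rect [549.3 -59.3] [41.1  9.5] 67.3 c [ 0.5494 -0.0589  0.1149]
trig 486 med z 0.1379 rect [561.4  20. ] [11.8 25.8] 81.0 c [0.5615 0.02   0.1377]
hand 583 med z 0.1379 rect [567.4  59.7] [13.2 25.9] 78.4 c [0.5674 0.059  0.1375]
base 14303 med z 0.0113 rect [558.2  -0.7] [249.9 120.2] 81.3 c [0.5615 0.0075 0.0113]
disc 1342 med z 0.0872 rect [552.3 -11.3] [144.3  47.2] 86.4 c [ 0.5506 -0.0549  0.0872]
housing 1709 med z 0.0742 rect [555.3  -9.5] [169.4  55. ] 72.9 c [0.563  0.0228 0.0742]
silver 342 med z 0.0812 rect [540.8 -25. ] [104.5  20.5] 53.0 c [ 0.5243 -0.0488  0.1138]
[array([ 0.48353898, -0.11391925,  0.012     ]), array([ 0.59742439, -0.13227677,  0.012     ])] 80.84309284466225
80.13068389047592 81.31812092101416
120.31566179536324 81.34848891659067
knob ray [ 0.54971874 -0.05809628  0.116     ] [ 0.55747465 -0.03932959  0.116     ] [ 0.54127167 -0.07853534  0.116     ]
```

```bash
python3 -m pendant '[5.5,-2.6,50,0,0,0.01,0, 5.5,-2.6,100,0,0,0.01,0, 5.5,-2.6,150,0,0,0.01,0, 5.5,-2.6,190,0,0,0.01,0.3, 5.5,-2.6,205,0,0,0.01,0.5]' 40; python3 -m pendant '[0,0,0,0,0,0,0.8, 0,0,0,0,0,0,1, 0,0,0,0,0,0,1, 0,0,0,0,0,0,1, 0,0,0,0,0,0,1]' 40
```

```text
time: 2.65
eef_pos: [0.548, -0.059, 0.0938]
tcp_rot: [-179.7, 0.0, 66.8]
wrist_force: [-0.2, -0.1, 0.9]
gripper_width: 0.0518
finger_force: 0.0
time: 3.28
eef_pos: [0.5498, -0.0593, 0.0979]
tcp_rot: [179.9, -0.0, 66.9]
wrist_force: [-3.2, 1.9, 6.6]
gripper_width: 0.009
finger_force: 41.8
```

```bash
python3 -m pendant '[0,0,0,0,0,0.12,1, 0,0,0,0,0,0.24,1, 0,0,0,0,0,0.36,1, 0,0,0,0,0,0.48,1, 0,0,0,0,0,0.6,1]'; python3 -m pendant '[0,0,0,0,0,0.12,1, 0,0,0,0,0,0.24,1, 0,0,0,0,0,0.34,1, 0,0,0,0,0,0.38,1, 0,0,0,0,0,0.38,1]'; python3 -c "
from h import *;s=bot.state();print(s['tcp_rot'],s['ft_torque'])"
```

```text
time: 3.9
eef_pos: [0.55, -0.0594, 0.0978]
tcp_rot: [179.9, -0.1, 32.3]
wrist_force: [-2.3, 1.0, 8.4]
gripper_width: 0.0093
finger_force: 42.1
time: 4.53
eef_pos: [0.5499, -0.0595, 0.0979]
tcp_rot: [180.0, -0.1, 10.7]
wrist_force: [-2.6, 1.3, 6.3]
gripper_width: 0.009
finger_force: 41.8
[ 1.79955209e+02 -6.51201264e-02  1.06978588e+01] [ 0.1304994   0.43970462 -0.0344401 ]
```

```bash
python3 -m pendant '[0,0,0,0,0,0,0.6, 0,0,0,0,0,0,0.5, 0,0,0,0,0,0,0.5, 0,0,-50,0,0,0,0.5, 0,0,-110,0,0,0,0.3]' 20;python3 -m pendant '[0,0,-30,0,0,0.17,0, 0,0,-80,0,0,0.338,0, 0,0,-80,0,0,0.338,0]'
python3 - <<'E'
from h import *
f=grab("wrist","pics/w1.png");s=bot.state();print(s["eef_pos"],s["tcp_rot"])
r=np.radians(s["tcp_rot"][2]);d=np.array([.5645,.0400])-s["eef_pos"][:2]
print('shift mm',1000*(d@[np.cos(r),np.sin(r)]),1000*(d@[np.sin(r),-np.cos(r)]),'wz',np.radians(s["tcp_rot"][2]+8.7))
P=cloud(f);z=P[...,2];hsv=cv2.cvtColor(f["image"],cv2.COLOR_RGB2HSV);H,S,V=[hsv[...,i].astype(int) for i in range(3)]
n=np.abs(P[...,:2]-[.5493,-.0593]).max(-1)<.04
for nm,m in (('bar',n&(z>.109)&(z<.122)),('trig',(z>.13)&(z<.146)&(H<25)&(S>120)&(V>90)),('pad',(H<25)&(S>120)&(V>90)&(z>.055)&(z<.068)&(P[...,1]>.1))):
    q=P[m];
    if len(q): print(nm,len(q),[np.round(a,1) for a in cv2.minAreaRect((q[:,:2]*1000).astype(np.float32))],q.mean(0).round(4))
E
```

```text
time: 5.15
eef_pos: [0.5489, -0.0594, 0.2061]
tcp_rot: [-179.9, 0.2, 10.7]
wrist_force: [0.9, -0.6, -0.0]
gripper_width: 0.0593
finger_force: 0.0
time: 5.52
eef_pos: [0.5524, -0.0603, 0.2906]
tcp_rot: [179.9, -0.6, -8.7]
wrist_force: [0.5, -0.4, -0.3]
gripper_width: 0.0853
finger_force: 0.0
[ 0.55077933 -0.05978399  0.28815092] [179.95686648  -0.2683946   -8.61391708]
shift mm -1.3792952554320237 -100.71344567111025 wz 0.0015024303783036754
bar 503 [array([549.2, -60.5]), array([41.9, 10.1]), np.float64(10.7)] [ 0.5502 -0.0606  0.1149]
trig 442 [array([561.3,  19.4]), array([12.4, 26.5]), np.float64(81.7)] [0.5624 0.0183 0.1372]
pad 731 [array([524.7, 218.6]), array([119.3, 238.9]), np.float64(46.6)] [0.542  0.1594 0.0605]
```

View pics/w1.png

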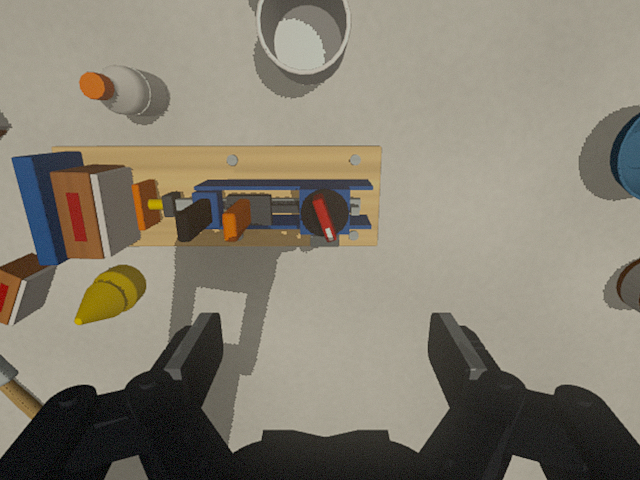

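The knob bar has turned to yaw 10.7°, which is knob_turn ≈ 1.23 rad. The trigger at (237,220) and handle at (195,220) are unobstructed.

```bash
python3 -m pendant '[-1,-50,0,0,0,0,0, -1,-100,0,0,0,0,0, -1,-100,50,0,0,0,0, -1,-100,100,0,0,0,0, -1,-100,140,0,0,0,0]' 20;python3 -m pendant '[0,0,0,0,0,0,0,0,0,0,0,0,0,0]'
python3 - <<'E'
from h import *
s=bot.state();print(s["eef_pos"],s["tcp_rot"])
r=np.radians(s["tcp_rot"][2]);d=np.array([.5645,.0400])-s["eef_pos"][:2]
print('shift mm',1000*(d@[np.cos(r),np.sin(r)]),1000*(d@[np.sin(r),-np.cos(r)]),'wz',np.radians(s["tcp_rot"][2]+8.7))
f=grab("wrist")
g=grab("scene");cv2.imwrite("pics/s1.png",cv2.resize(g["image"][230:340,250:425,::-1],None,fx=4.5,fy=4.5,interpolation=cv2.INTER_CUBIC))
E
```

```text
time: 6.2
eef_pos: [0.5617, 0.0401, 0.1427]
tcp_rot: [180.0, 0.3, -8.6]
wrist_force: [0.5, 0.2, -0.9]
gripper_width: 0.0853
finger_force: 0.0
time: 6.45
eef_pos: [0.5642, 0.0394, 0.1466]
tcp_rot: [-180.0, -0.0, -8.6]
wrist_force: [0.2, -0.0, 0.3]
gripper_width: 0.0855
finger_force: 0.0
[0.56424708 0.03943033 0.14659934] [-1.79999010e+02 -2.00620222e-02 -8.64891397e+00]
shift mm 0.16438251751641333 -0.6012227677973203 wz 0.0008916193802094387
```

View pics/s1.png

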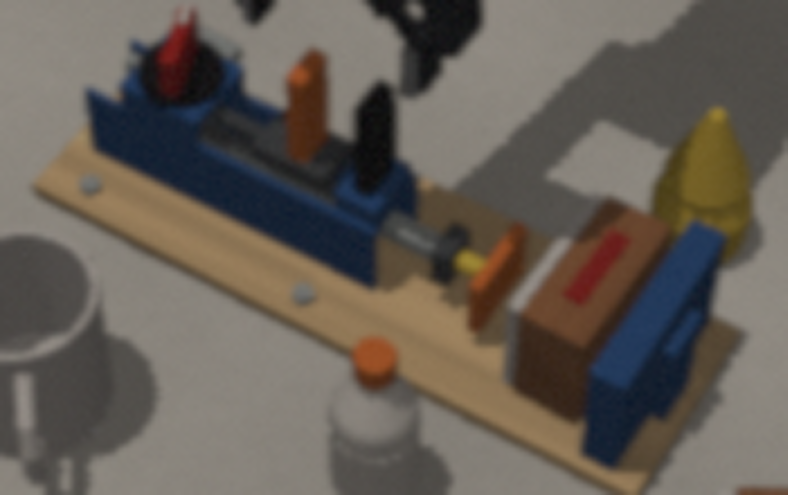

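```bash
cat >> h.py <<'E'
A=np.radians(81.3);O=np.array([.5652,.0445])
def clampf(P):
    d=P[...,:2]-O
    return np.stack([1000*(d@[np.cos(A),np.sin(A)]),1000*(d@[-np.sin(A),np.cos(A)]),1000*P[...,2]],-1)
def meas(f,tag):
    C=clampf(cloud(f));x,y,z=C[...,0],C[...,1],C[...,2];hsv=cv2.cvtColor(f["image"],cv2.COLOR_RGB2HSV);H,S,V=[hsv[...,i].astype(int) for i in range(3)]
    out=[tag]
    for nm,m in (('pad',(H<14)&(S>130)&(V>70)&(x>60)&(x<135)&(abs(y)<30)&(z>18)&(z<66)),
      ('stem',(H>20)&(H<33)&(S>150)&(x>40)&(x<140)&(abs(y)<9)&(z>30)&(z<56)),
      ('collar',(S<90)&(V<90)&(x>35)&(x<125)&(abs(y)<20)&(z>40)&(z<66)),
      ('trig',(H<14)&(S>130)&(V>70)&(x>-45)&(x<5)&(abs(y)<20)&(z>131)&(z<146)),
      ('tile',(S<60)&(V>100)&(x>100)&(x<150)&(abs(y)<50)&(z>76)&(z<88)),
      ('wood',(H<20)&(S>80)&(x>105)&(x<178)&(abs(y)<50)&(z>76)&(z<88))):
        q=C[m]
        if len(q)<8: out.append(nm+' -');continue
        p=np.percentile(q[:,0],[3,50,97]).round(1)
        out.append(f'{nm} n{len(q)} x{p.tolist()}')
        if nm in('wood',): out.append(str([np.round(a,1) for a in cv2.minAreaRect(q[:,:2].astype(np.float32))]))
    print('; '.join(out))
E
python3 - <<'E'
from h import *
for n in('wrist','scene'): meas(dict(np.load(f'/tmp/{n}.npz')),n)
E
python3 -m pendant '[0,-0.6,25,0,0,0,0, 0,-0.6,50,0,0,0,0, 0,-0.6,52,0,0,0,0.1, 0,-0.6,52,0,0,0,0.2, 0,-0.6,52,0,0,0,0.3]' 20
```

```text
wrist; pad n635 x[85.3, 85.9, 91.8]; stem n384 x[70.4, 78.2, 85.6]; collar n365 x[55.7, 59.7, 66.9]; trig n902 x[-29.9, -24.1, -19.2]; tile n1714 x[115.1, 118.7, 123.3]; wood n8277 x[123.4, 140.5, 158.7]; [array([141.9,   4.9]), array([90.4, 39.5]), np.float64(87.7)]
scene; pad n152 x[88.9, 94.9, 96.4]; stem n23 x[69.2, 74.3, 79.3]; collar n99 x[36.0, 60.5, 69.8]; trig n43 x[-26.5, -20.2, -16.8]; tile n58 x[117.7, 121.2, 128.7]; wood n563 x[127.5, 145.8, 162.7]; [array([144.7,   3.4]), array([92.9, 37.6]), np.float64(87.8)]
time: 7.18
eef_pos: [0.565, 0.04, 0.0958]
tcp_rot: [-180.0, -0.2, -8.7]
wrist_force: [-0.2, -0.2, -0.3]
gripper_width: 0.0598
finger_force: 0.0
```

```bash
python3 -m pendant '[0,0,0,0,0,0,0.38, 0,-2,0,0,0,0,0.44, 0,-4.3,0,0,0,0,0.49, 0,-6.4,0,0,0,0,0.54, 0,-8.5,0,0,0,0,0.59]' 20; python3 -m pendant '[0,0,0,0,0,0,0.59, 0,0,0,0,0,0,0.59]'; python3 -c "
from h import *;meas(grab('wrist','pics/w2.png'),'w')"
```

```text
time: 7.8
eef_pos: [0.5661, 0.0488, 0.0963]
tcp_rot: [180.0, -0.2, -8.6]
wrist_force: [-1.7, -4.2, 6.3]
gripper_width: 0.0351
finger_force: 3.9
time: 8.05
eef_pos: [0.5661, 0.0488, 0.0962]
tcp_rot: [-180.0, -0.2, -8.6]
wrist_force: [-1.5, 0.8, 7.6]
gripper_width: 0.0352
finger_force: 5.8
w; pad n1055 x[99.0, 99.6, 105.9]; stem n543 x[84.7, 92.3, 99.6]; collar n306 x[69.4, 73.2, 80.3]; trig n2232 x[-13.5, -7.7, -2.6]; tile n2890 x[114.9, 118.2, 123.1]; wood n12327 x[123.1, 139.3, 158.3]; [array([141.6,   5. ]), array([90.5, 39.2]), np.float64(87.8)]
```

```bash
python3 -m pendant '[0,4,0,0,0,0,0.5, 0,8.5,0,0,0,0,0.38, 0,8.5,0,0,0,0,0.34, 0,8.5,0,0,0,0,0.34, 0,8.5,0,0,0,0,0.37]' 20; python3 -c "
from h import *;meas(grab('wrist'),'w')"; python3 -m pendant '[0,-1,0,0,0,0,0.41, 0,-3.2,0,0,0,0,0.46, 0,-5.2,0,0,0,0,0.51, 0,-7.2,0,0,0,0,0.56, 0,-8.5,0,0,0,0,0.59]' 20; python3 -m pendant '[0,0,0,0,0,0,0.59, 0,0,0,0,0,0,0.59]'; python3 -c "
from h import *;meas(grab('wrist','pics/w3.png'),'w')"
```

```text
time: 8.72
eef_pos: [0.5638, 0.0401, 0.0941]
tcp_rot: [180.0, 0.0, -8.7]
wrist_force: [-0.6, 0.1, 0.3]
gripper_width: 0.0539
finger_force: 0.0
w; pad n1166 x[99.0, 99.7, 106.2]; stem n537 x[85.1, 92.7, 99.6]; collar n331 x[69.3, 72.2, 79.8]; trig n2312 x[-27.3, -21.4, -16.5]; tile n3019 x[114.9, 118.1, 123.0]; wood n10057 x[122.9, 135.4, 156.1]; [array([140.9,   5. ]), array([90.5, 38.2]), np.float64(87.7)]
time: 9.4
eef_pos: [0.5654, 0.0488, 0.0956]
tcp_rot: [180.0, -0.1, -8.6]
wrist_force: [-2.3, -1.5, 9.3]
gripper_width: 0.0348
finger_force: 6.1
time: 9.65
eef_pos: [0.5654, 0.0488, 0.0956]
tcp_rot: [-180.0, -0.1, -8.6]
wrist_force: [-1.4, 2.3, 9.3]
gripper_width: 0.0348
finger_force: 7.4
w; pad n1310 x[108.9, 109.6, 116.7]; stem n526 x[94.9, 102.5, 109.4]; collar n577 x[35.7, 79.5, 89.6]; trig n2220 x[-13.6, -7.7, -2.6]; tile n2945 x[117.0, 119.8, 124.5]; wood n11902 x[124.8, 140.1, 159.2]; [array([143.1,   5.2]), array([89.7, 39.4]), np.float64(89.6)]
```

```bash
python3 -m pendant '[0,4,0,0,0,0,0.5, 0,8.5,0,0,0,0,0.36, 0,8.5,0,0,0,0,0.3, 0,8.5,0,0,0,0,0.3, 0,8.5,0,0,0,0,0.34]' 20; python3 -c "
from h import *;meas(grab('wrist'),'w')"; python3 -m pendant '[0,0,0,0,0,0,0.39, 0,-1.5,0,0,0,0,0.43, 0,-3.3,0,0,0,0,0.47, 0,-4.3,0,0,0,0,0.495, 0,-4.3,0,0,0,0,0.495]' 20; python3 -c "
from h import *;meas(grab('wrist','pics/w4.png'),'w')"
```

```text
time: 10.32
eef_pos: [0.5639, 0.04, 0.0941]
tcp_rot: [180.0, 0.0, -8.7]
wrist_force: [0.5, -0.1, 0.0]
gripper_width: 0.0566
finger_force: 0.0
w; pad n1366 x[108.8, 109.5, 115.8]; stem n530 x[95.4, 102.6, 109.3]; collar n509 x[35.5, 79.3, 89.0]; trig n2287 x[-27.3, -21.6, -16.6]; tile n3059 x[116.9, 119.6, 124.4]; wood n9560 x[124.7, 136.5, 156.6]; [array([142.9,   5.3]), array([89.6, 38.9]), np.float64(89.6)]
time: 11.0
eef_pos: [0.5647, 0.0448, 0.0953]
tcp_rot: [-180.0, -0.0, -8.6]
wrist_force: [-1.9, 2.6, 7.9]
gripper_width: 0.0436
finger_force: 7.5
w; pad n1283 x[110.7, 111.4, 117.7]; stem n521 x[97.1, 104.4, 111.3]; collar n608 x[35.9, 81.0, 91.3]; trig n2269 x[-21.5, -15.8, -10.6]; tile n2990 x[118.8, 121.6, 126.3]; wood n10578 x[126.6, 139.9, 160.0]; [array([147.1,   5.2]), array([89.6, 43.6]), np.float64(89.7)]
```

```bash
python3 -m pendant '[0,-1,0,0,0,0,0.52, 0,-2,0,0,0,0,0.54, 0,-2.8,0,0,0,0,0.56, 0,-3.2,0,0,0,0,0.57, 0,-3.2,0,0,0,0,0.57]' 20; python3 -c "
from h import *;meas(grab('wrist'),'w')"; python3 -m pendant '[0,-0.4,0,0,0,0,0.58, 0,-0.8,0,0,0,0,0.59, 0,-1.2,0,0,0,0,0.6, 0,-1.2,0,0,0,0,0.6, 0,-1.2,0,0,0,0,0.6]' 20; python3 -c "
from h import *;meas(grab('wrist','pics/w5.png'),'w')"
```

```text
time: 11.68
eef_pos: [0.5652, 0.0479, 0.0959]
tcp_rot: [-180.0, -0.0, -8.6]
wrist_force: [-3.0, 2.0, 11.0]
gripper_width: 0.0367
finger_force: 11.0
w; pad n1297 x[115.2, 115.9, 121.5]; stem n456 x[103.2, 109.9, 115.8]; collar n702 x[35.8, 50.1, 96.8]; trig n2183 x[-15.4, -9.5, -4.4]; tile n2979 x[123.3, 126.0, 130.8]; wood n10320 x[131.1, 144.1, 164.4]; [array([150. ,   5.2]), array([89.5, 40.6]), np.float64(89.5)]
time: 12.35
eef_pos: [0.5653, 0.0491, 0.0962]
tcp_rot: [-180.0, -0.1, -8.6]
wrist_force: [-3.3, 2.0, 13.4]
gripper_width: 0.0342
finger_force: 14.6
w; pad n1435 x[115.2, 115.9, 121.9]; stem n381 x[105.4, 111.1, 115.9]; collar n777 x[35.9, 51.7, 98.7]; trig n2237 x[-13.0, -7.2, -2.0]; tile n2962 x[123.3, 126.1, 130.8]; wood n10669 x[131.1, 144.6, 164.8]; [array([149.8,   5.3]), array([89.4, 40.2]), np.float64(89.8)]
```

The keepsake is home and the stem is in about 4.4 mm, but the trigger is almost at its end stop. I'll take one more stroke for margin.

```bash
python3 -m pendant '[0,4,0,0,0,0,0.52, 0,9.1,0,0,0,0,0.36, 0,9.1,0,0,0,0,0.3, 0,9.1,0,0,0,0,0.3, 0,9.1,0,0,0,0,0.34]' 20; python3 -m pendant '[0,0,0,0,0,0,0.39, 0,-1.5,0,0,0,0,0.43, 0,-2.7,0,0,0,0,0.455, 0,-2.7,0,0,0,0,0.455, 0,-2.7,0,0,0,0,0.455]' 20; python3 -c "
from h import *;meas(grab('wrist','pics/w6.png'),'w')"
```

```text
time: 13.02
eef_pos: [0.5638, 0.0396, 0.0941]
tcp_rot: [180.0, 0.0, -8.7]
wrist_force: [0.7, -1.0, 0.1]
gripper_width: 0.0559
finger_force: 0.0
time: 13.65
eef_pos: [0.5645, 0.0432, 0.0948]
tcp_rot: [-179.9, -0.0, -8.7]
wrist_force: [-0.6, 5.9, 4.3]
gripper_width: 0.0468
finger_force: 4.1
w; pad n1337 x[115.2, 115.9, 123.2]; stem n517 x[101.8, 109.1, 115.8]; collar n735 x[35.7, 49.9, 95.0]; trig n2368 x[-24.7, -18.8, -13.8]; tile n3044 x[123.2, 126.0, 130.8]; wood n8701 x[131.0, 141.7, 161.4]; [array([145.9,   5.3]), array([44.6, 89.3]), np.float64(0.1)]
```

```bash
python3 -m pendant '[0,-0.8,0,0,0,0,0.475, 0,-1.6,0,0,0,0,0.495, 0,-1.6,0,0,0,0,0.495]'; python3 -m pendant '[0,-0.8,0,0,0,0,0.515, 0,-0.8,0,0,0,0,0.515]';  python3 -c "
from h import *;meas(grab('wrist'),'w')"
```

```text
time: 14.08
eef_pos: [0.5648, 0.0448, 0.0952]
tcp_rot: [-179.9, -0.0, -8.7]
wrist_force: [-1.2, 6.2, 7.8]
gripper_width: 0.043
finger_force: 10.4
time: 14.32
eef_pos: [0.5649, 0.0456, 0.0954]
tcp_rot: [-179.9, -0.1, -8.7]
wrist_force: [-1.2, 5.2, 9.8]
gripper_width: 0.0422
finger_force: 12.8
w; pad n1428 x[115.2, 115.9, 121.7]; stem n453 x[103.5, 110.0, 115.9]; collar n771 x[35.9, 51.0, 96.9]; trig n2249 x[-20.1, -14.3, -9.1]; tile n3007 x[123.3, 126.0, 130.8]; wood n9586 x[131.0, 143.1, 163.4]; [array([148.6,   5.4]), array([90.2, 39.4]), np.float64(88.1)]
```

```bash
python3 -m pendant '[0,-0.8,0,0,0,0,0.535, 0,-1.3,0,0,0,0,0.55, 0,-1.3,0,0,0,0,0.55, 0,-1.3,0,0,0,0,0.55, 0,-1.3,0,0,0,0,0.55]';  python3 -c "
from h import *;meas(grab('wrist'),'w')"
```

```text
time: 15.0
eef_pos: [0.5651, 0.047, 0.0958]
tcp_rot: [-179.9, -0.1, -8.7]
wrist_force: [-1.4, 6.9, 11.9]
gripper_width: 0.0388
finger_force: 17.2
w; pad n1432 x[115.2, 115.9, 121.9]; stem n351 x[106.1, 111.3, 115.8]; collar n818 x[35.6, 52.1, 98.4]; trig n2242 x[-17.3, -11.5, -6.3]; tile n2982 x[123.3, 126.0, 130.8]; wood n10060 x[131.1, 143.8, 164.1]; [array([150. ,   5.2]), array([89.4, 40.3]), np.float64(89.8)]
```

```bash
python3 -m pendant '[0,0,0,0,0,0,0.55, 0,0,0,0,0,0,0.55, 0,0,0,0,0,0,0.55, 0,0,0,0,0,0,0.55]';  python3 -c "
from h import *;meas(grab('wrist','pics/w9.png'),'w')"
```

```text
time: 15.55
eef_pos: [0.5651, 0.047, 0.0958]
tcp_rot: [-179.9, -0.1, -8.7]
wrist_force: [-2.4, 6.7, 12.6]
gripper_width: 0.0387
finger_force: 17.2
w; pad n1418 x[115.2, 115.9, 121.8]; stem n352 x[106.2, 111.4, 115.9]; collar n843 x[35.7, 52.6, 98.5]; trig n2224 x[-17.3, -11.5, -6.3]; tile n2966 x[123.3, 126.1, 130.9]; wood n10064 x[131.0, 143.9, 164.1]; [array([149.2,   5.4]), array([89.6, 40.2]), np.float64(89.3)]
```

View pics/w9.png

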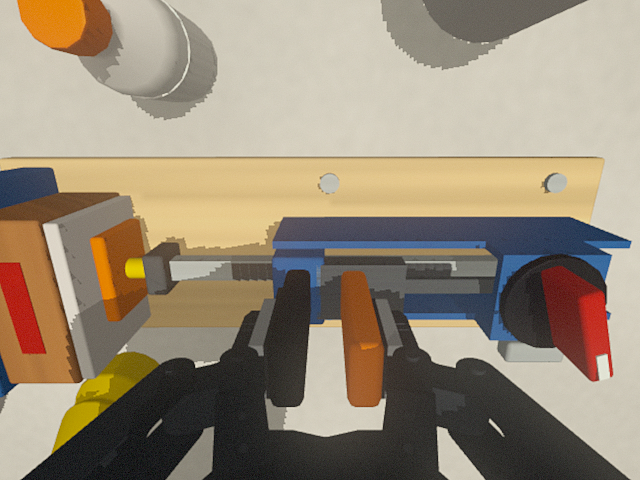

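The fingers squeeze the trigger (360,335) against the handle (290,335). The pad at (115,280) lies flat on the tile, the keepsake is on the fence, and the knob at (575,320) is still turned. The readings are steady, so I'm handing the job in.

```bash
python3 -c "
from cell import bot;print(bot.close_job())"
```

```text
the job is handed in; nothing more can be done
None
```

I handed the job in with the knob unlocked (about 1.23 rad), the keepsake square on the fence and the trigger held at about 17 N, which puts the stem in by about 5 mm (roughly 11 N on the tile); no verdict came back.

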